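Square up a bearing cover and lock it in the engraving stand

ROBOT

A 6-joint arm with a two-finger parallel gripper is mounted at the origin on the work surface. World frame = base frame: x ahead of the robot, y to its left, z up, the work surface at z = 0. Lengths are in m, angles in rad, forces in N, time in s.
With the tool pointing down it reaches from about 0.35 to 0.8 m from the base axis. Payload 7.3 kg.
Tool frame: the origin (TCP) lies between the finger pads; the fingertips stand 25 mm ahead of it and the grasp point (between the pads) lies 6 mm ahead of it (r.tip_extent is the distance from the TCP to the fingertips, in m); z points along the fingers, y is the direction in which the jaws open and shut (so a half turn about z gives the same grasp; the last joint's range is limited). The gripper opens to 85 mm and grips with 20 to 120 N. Pads are 22 mm wide; open, the fingers measure 114 mm over their backs; the gripper's body (76 mm by 85 mm) begins 54 mm behind the grasp point. The pads swing forward as they close: fully open they stand 13 mm farther back than shut.
Start: joints at [-1.25, 0.342, 1.524, -0, 1.275, -0.146], TCP at [0.236, -0.469, 0.256] pointing down, gripper open.
Joint ranges: [-2.53, 2.53], [-0.77, 2.02], [0.04, 2.7], [-1, 4.14], [0.28, 2.66], [-3.11, 3.11]. Speed limits (rad/s): [2.57, 2.57, 3.14, 3.14, 3.14, 3.14].

INTERFACE

Orientations are given as a unit quaternion [x, y, z, w].
In Python, from workcell import r, command_gripper, optics gives the robot as it stands. The module is installed in compiled form; this text tells all that it offers. Calls block until the motion is done:
- r.reach(position, orientation): joint-space move of the TCP to a pose.
- r.move_straight(position, orientation=None, speed=0.15, max_force=None): straight line of the TCP; orientation=None keeps the orientation; speed is the mean speed in m/s. With max_force (N) it stops when the force on the tool has changed by that much, and returns True; else False.
- r.movej(angles): joint-space move.
- command_gripper(opening, force=None): finger opening in m; force is the grip in N (None keeps the last); returns when the fingers have stopped.
- r.hold(seconds).
- r.solve_ik(position, orientation): joint angles nearest the present ones, or None.
- r.read_state(): the state.
- optics.get_image(name): name is "side" or "top" or "wrist"; returns (picture, depth): 384x512x3 uint8, red, green, blue; 384x512 float32, m along the optical axis (not along the pixel's ray), 0 where there is no reading.
- optics.camera_model(name): a dict with "K" (3x3 intrinsics, pixels), "R" (3x3) and "t" (3): a world point X has camera coordinates R X + t; the wrist camera has in their place "tool_from_camera" (4x4, takes a point from camera to tool coordinates, whose origin is the TCP and whose axes are the flange's). Camera axes: x right, y down, z forward; pixel columns grow to the right and rows downward; lengths in m; the calibration is good to about 2 mm. The wrist camera is an equidistant fisheye: a pixel r from the principal point sees the ray r / f radians off the axis. A picture is of the moment at which its call begins: read the wrist's pose just before it. camera_model takes no time and is no camera call.
A pose or a line that the arm cannot do raises r.PlanningError and nothing moves.
- r.finish_job(): hands the job in, once; it reports no verdict.
The state is a dict: "time_s": time; "joint_positions": joint angles; "dq": joint speeds; "tau": joint torques, N m; "eef_pos": TCP position; "eef_rot": TCP orientation; "contact_force": force on the tool from outside, world axes, zero at the start; "torque": the same for the moment, N m; "grip_width": finger opening in m.
Only numpy, scipy, OpenCV 4.12 (cv2) and the standard library are available. Lean on these libraries where they do the work, as an engineer would, in place of code of your own. Each camera call takes 0.05 s, during which the arm holds its last target.

TASK

Load the bearing cover into the inclined engraving stand: its flange is too wide to grip and its round boss says nothing about its angle, so first push it up flush against both fences of the squaring plate, long side along the long fence, then pick it up by the boss. Lower it, do not drop it, onto the tilted bed between the two side rails, slide it fully home against the ledge at the bottom, and turn the quarter-turn latch fully shut so that its tongue lies over the flange (the latch may have been left anywhere between open and shut, so clear it out of the way first if need be). Leave the other things on the bench where they are.

Things in the scene. Friction and masses are not known exactly. Their poses are not given: they have to be found in the camera images.
- cover: loose aluminium bearing cover, 0.28 to 0.48 kg: rectangular flange 120 mm (x) by 96 mm (y) by 12 mm thick, with one round boss 40 mm in diameter in the middle of its top, 12 to 48 mm above the underside. Origin: centre of the underside; z up through the boss. Starts askew on the squaring plate, clear of both fences, its x within 0.36 rad of the plate's x. Either way round is the same.
- squaring_plate: fixed dark steel plate 250 mm (x) by 220 mm (y) by 20 mm high; origin in the centre of its underside, z up. Plain steel fence bars stand 14 mm above its top: the long fence (190 mm) along its +y side, the short fence (165 mm) along its +x side; the -x and -y sides are open. It is turned up to 0.25 rad, and may stand left or right of the robot, the stand on the other side.
- fence_corner (a point): on the squaring plate's top face, where the lines of the fences' inner faces cross (axes as the plate; x 100, y 90, z 20 mm from the plate's origin; the bars stop short of the corner). A cover flush with both fences has its origin at x -60, y -48, z 0 mm from here, its axes parallel to the plate's.
- stand_bed: fixed bed of the engraving stand, a grey plate tilted 30 degrees, facing up and towards the robot, the stand turned up to 0.25 rad. Axes: x uphill along the slope (away from the robot), y across it, z square out of the bed. Origin: on the bed's surface 68 mm above the bench, where the centre of the cover's underside lies when fully home, the cover's long side along x.
- ledge (a point): foot of the upper face of the steel ledge that closes the bed's lower end (axes as the bed; x -60 mm from the bed's origin). The ledge is 90 mm wide and 14 mm high. The cover may stick on the slope and then has to be pushed down against it.
- rails (a point): midway between the two steel side rails, on the bed (axes as the bed; x -8 mm from the bed's origin). The rails are 10 mm high, run 50 mm either way along x, and have their inner faces at y -50 and +50 mm, so the flange has 2 mm play on each side. The upper end of the bed is open except for the latch.
- latch (a joint): quarter-turn latch at the bed's upper end, rad: 0 open, 1.571 shut, stops at both; grows anticlockwise looking down on the bed. It is left anywhere from 0 to 1.5 and stays where it is put. Its steel tongue (18 mm wide, reaching 51 mm from the axis) points to the bed's +y when open and to -x, over the flange, when shut; its handle points the opposite way. Turning takes about 3 N at the knob.
- latch_axis (a point): on the latch's axis, on the bed's surface (axes as the bed; x 90, y 0 mm from the bed's origin); the axis is square to the bed. The tongue passes 14 to 22 mm above the bed, 2 mm clear of the flange's top.
- latch_knob (a point): centre of the latch's upright round black knob, 22 mm in diameter, to be gripped 37 to 64 mm above the bed (this point is 50 mm above it), 65 mm from the latch's axis: towards the bed's -y when open, +x when shut.
- fluid_bottle: small white bottle of marking fluid, 30 mm in diameter, 62 mm tall, origin under its centre; leave it alone
- spanner: steel spanner 150 mm long lying on the bench, along its x; leave it alone
- bearing_ring: steel bearing ring 52 mm in diameter, 16 mm high, lying flat, origin under its centre; leave it alone
- impeller: small compressor wheel 80 mm in diameter, 40 mm high, beyond the work, origin under its centre; leave it alone
- screwdriver: screwdriver 190 mm long lying beyond the work, along its x; leave it alone
Mind the look-alikes: they are no part of the job. Leave any blue or brown look-alike of the cover alone.

How it is judged:
On the way, in this order (a step that is already met when the one before it is completed fails the run):
1. the cover lies flat on the squaring plate, flush against both fences (gap under 2 mm, within 0.025 rad of square) (x of cover in the frame of fence_corner between -0.062 and -0.057 m and y of cover in the frame of fence_corner between -0.05 and -0.045 m and z of cover in the frame of fence_corner below 0.003 m and angle between the x axis of cover and the x axis of fence_corner, either way round below 0.025 rad and angle between the z axis of cover and the z axis of fence_corner, either way round below 0.03 rad), for 0.2 s.
2. the cover, still held in the gripper, is down on the tilted bed between its rails (contact force between the fingers and cover above 1 N and z of cover in the frame of stand_bed between -0.003 and 0.004 m and x of cover in the frame of stand_bed between -0.003 and 0.02 m and y of cover in the frame of stand_bed between -0.0035 and 0.0035 m and angle between the z axis of cover and the z axis of stand_bed, either way round below 0.06 rad), for 0.1 s.
At the end, for the whole second after the job is handed in: The cover lies flat on the tilted bed between the side rails, boss outwards, its lower edge within 2.5 mm of the ledge, at rest and released, and the latch is turned to within 0.12 rad of its shut stop, its tongue over the flange (x of cover in the frame of stand_bed between -0.003 and 0.0025 m and y of cover in the frame of stand_bed between -0.0035 and 0.0035 m and z of cover in the frame of stand_bed between -0.003 and 0.002 m and angle between the z axis of cover and the z axis of stand_bed, either way round below 0.03 rad and angle between the x axis of cover and the x axis of stand_bed, either way round below 0.06 rad and value of joint latch above 1.45 rad and linear speed of cover below 0.02 m/s); the robot touches nothing.
It fails at once if the bottle, spanner, bearing ring, impeller or screwdriver is pushed more than 25 mm or the bottle is knocked over (distance of any of fluid_bottle, spanner, bearing_ring, impeller, screwdriver from where it was at the start of the episode above 0.025 m or angle between fluid_bottle's own z axis and vertical above 0.6 rad).
It also fails if it takes over 72 s, if anything falls off the work surface, if the arm or the gripper's body presses on something with over 40 N, if the wrist force passes 120 N, or if a joint passes its speed limit or range.

## Working session

There is one attempt and no reset: what is moved stays moved. The work goes in short steps, each a Python script; the robot and the scene stay as the last script left them, time stands still between calls to the robot, and variables do not carry over. Pictures are saved under pics/ and viewed, and the job is handed in when it is done.

```bash
mkdir -p pics
python3 - <<'E'
from workcell import r,command_gripper,optics
import cv2,numpy as np
for n in("top","side"):
    p,d=optics.get_image(n); cv2.imwrite(f"pics/{n}0.png",cv2.cvtColor(p,cv2.COLOR_RGB2BGR)); np.savez(f"{n}0.npz",p=p,d=d)
    m=optics.camera_model(n); print(n,m)
print(optics.camera_model("wrist"))
print(r.read_state(), r.tip_extent)
E
```

```text
top {'K': array([[432.92173022,   0.        , 254.42535896],
       [  0.        , 432.92173022, 189.2582026 ],
       [  0.        ,   0.        ,   1.        ]]), 'R': array([[-0.01245395, -0.99990944, -0.00510092],
       [-0.98865423,  0.01307713, -0.1496389 ],
       [ 0.14969206,  0.00317945, -0.98872756]]), 't': array([0.10234381, 0.52740119, 1.49969089])}
side {'K': array([[488.65505589,   0.        , 248.74832749],
       [  0.        , 488.65505589, 186.17829897],
       [  0.        ,   0.        ,   1.        ]]), 'R': array([[ 0.94152979,  0.33657196,  0.01552311],
       [ 0.24004689, -0.63775445, -0.73187892],
       [-0.23642999,  0.69281208, -0.68125787]]), 't': array([-5.01402294e-01, -2.93228562e-04,  1.60815369e+00])}
{'K': array([[297.31863964,   0.        , 257.15635122],
       [  0.        , 297.31863964, 188.43521635],
       [  0.        ,   0.        ,   1.        ]]), 'tool_from_camera': array([[ 2.31750388e-04, -9.63741958e-01, -2.66835874e-01,
         6.67242449e-02],
       [ 9.99999929e-01,  1.44436994e-04,  3.46843845e-04,
         9.24981754e-06],
 
[... 159 characters left out ...]
000e+00]])}
{'time_s': 0.1, 'joint_positions': array([-1.25003009e+00,  3.42665442e-01,  1.52489366e+00, -5.00262841e-06,
        1.27539686e+00, -1.45983036e-01]), 'dq': array([ 0.00095713, -0.00247154, -0.00403482,  0.00028519,  0.00010946,
       -0.00094618]), 'tau': array([ 1.63511264e-03, -4.34447515e+01, -2.46492541e+01, -9.40153768e-05,
        4.73688458e-03, -2.87111561e-06]), 'eef_pos': array([ 0.23617036, -0.46853334,  0.25569871]), 'eef_rot': array([ 9.72891116e-01,  2.31262648e-01, -6.18783069e-05, -6.78842980e-04]), 'contact_force': array([-0.31493118,  0.39558651, -0.27054584]), 'torque': array([ 0.01660281, -0.04246098,  0.01034421]), 'grip_width': 0.08532172169035036} 0.025
```

View pics/top0.png

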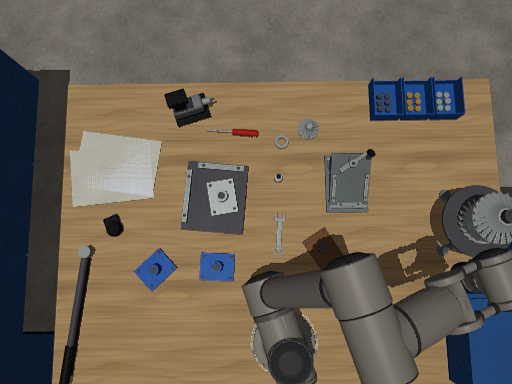

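View pics/side0.png

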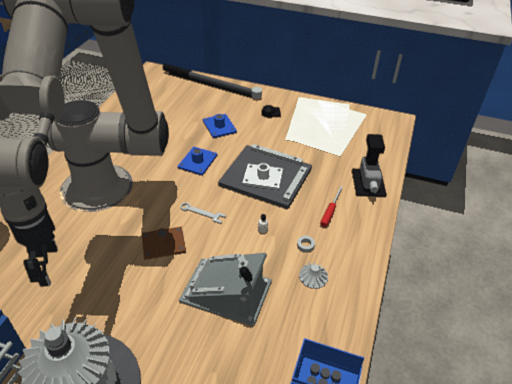

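The top view shows these cover candidates:
- **Grey flange with boss on the dark plate:** (222,197)
- **Blue look-alikes:** (217,266) and (156,269)
- **Brown look-alike:** (322,250)

The grey one on the squaring plate fits the description. I'll confirm it in an enlarged crop and check the stand too.

Run:
```python
import cv2,numpy as np
p=cv2.imread("pics/top0.png")
a=cv2.resize(p[150:245,170:260],None,fx=6,fy=6,interpolation=cv2.INTER_CUBIC)[:570]
b=cv2.resize(p[140:225,315:385],None,fx=6,fy=6,interpolation=cv2.INTER_CUBIC)
cv2.imwrite("pics/cropA.png",a);cv2.imwrite("pics/cropB.png",b)
s=cv2.imread("pics/side0.png")
cv2.imwrite("pics/cropC.png",cv2.resize(s[240:330,170:280],None,fx=6,fy=6,interpolation=cv2.INTER_CUBIC))
```

```text
(no output)
```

View pics/cropA.png

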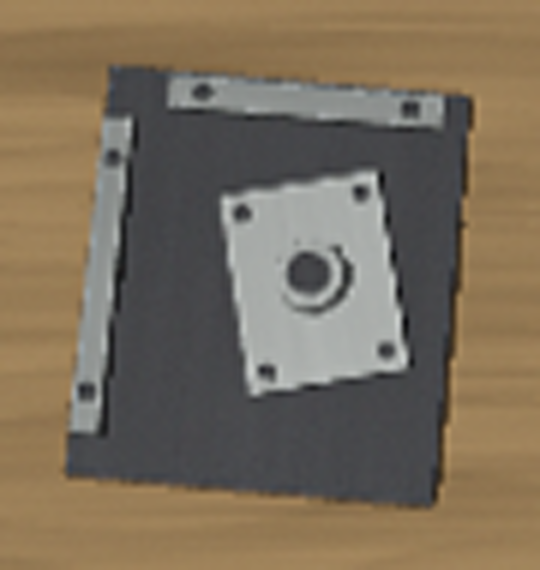

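View pics/cropB.png

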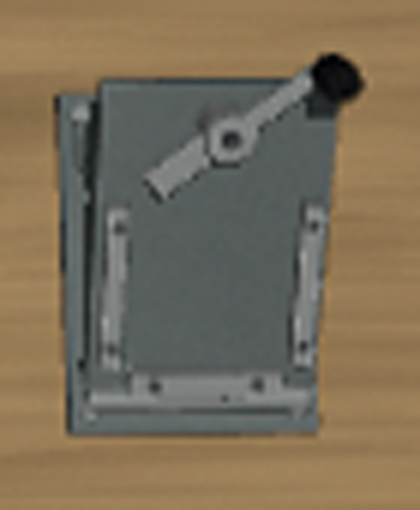

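View pics/cropC.png

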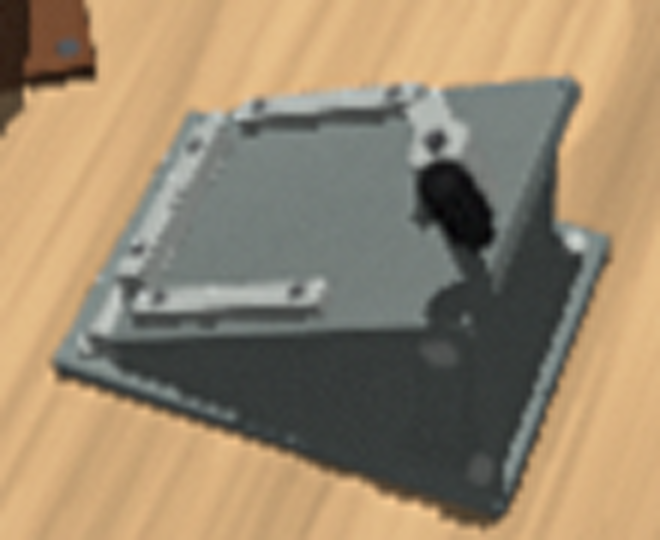

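The enlarged crop confirms it: an aluminium flange with a round boss, askew on the dark plate, with the fences on the image's top (+x) and left (+y) sides. The latch is partway, about 0.6 rad. Next I'll get metric poses.

```bash
cat > h.py <<'E'
import numpy as np,cv2
from scipy.spatial.transform import Rotation as Rot
from workcell import r,command_gripper,optics
def load(n):
    z=np.load(n+".npz"); return z["p"],z["d"]
def cloud(d,m):
    K=m["K"];v,u=np.mgrid[:d.shape[0],:d.shape[1]]
    X=np.stack([(u-K[0,2])/K[0,0]*d,(v-K[1,2])/K[1,1]*d,d],-1)
    return (X-m["t"])@m["R"]
def onplane(uv,m,z):
    K=m["K"];uv=np.atleast_2d(uv).astype(float)
    ray=np.c_[(uv[:,0]-K[0,2])/K[0,0],(uv[:,1]-K[1,2])/K[1,1],np.ones(len(uv))]@m["R"]
    c=-m["R"].T@m["t"]; s=(z-c[2])/ray[:,2]; return c+ray*s[:,None]
E
python3 - <<'E'
from h import *
p,d=load("top0");m=optics.camera_model("top");C=cloud(d,m)
def st(u,v):print((u,v),C[v,u].round(4),p[v,u])
for u,v in[(222,197),(222,185),(200,200),(230,225),(188,195),(222,166),(350,180),(350,200),(372,153),(300,240),(278,177),(281,142),(309,129),(280,232),(120,300)]:st(u,v)
# image rects in crop px/6
f=lambda L,x0,y0:[( (a+.5)/6-.5+x0,(b+.5)/6-.5+y0) for a,b in L]
pl=onplane(f([(110,66),(471,96),(435,507),(66,476)],170,150),m,.02)
print("plate",pl.round(4)); 
print(np.linalg.norm(np.diff(pl[[0,1,2,3,0]],axis=0),axis=1),pl.mean(0))
cv=onplane(f([(221,197),(378,171),(409,363),(252,396)],170,150),m,.032)
print("cover",cv.round(4),cv.mean(0),np.linalg.norm(np.diff(cv[[0,1,2,3,0]],axis=0),axis=1))
# stand bed plane
q=C[165:205,337:363].reshape(-1,3); c=np.median(q,0)
A=np.c_[q[:,:2],np.ones(len(q))];w=np.ones(len(q),bool)
for _ in range(5):
    s=np.linalg.lstsq(A[w],q[w,2],rcond=None)[0]; w=abs(A@s-q[:,2])<.004
n=np.array([-s[0],-s[1],1]);n/=np.linalg.norm(n);print("bed n",n,np.degrees(np.arccos(n[2])),np.arctan2(n[1],-n[0])*-1, "yaw",np.arctan2(-n[1],-n[0]),s,w.mean())
E
```

```text
(222, 197) [0.4984 0.2086 0.07  ] [64 66 69]
(222, 185) [0.5475 0.2118 0.0281] [168 172 169]
(200, 200) [0.4953 0.2917 0.0194] [70 69 72]
(230, 225) [0.4038 0.1838 0.0256] [71 72 75]
(188, 195) [0.5123 0.333  0.032 ] [148 152 149]
(222, 166) [0.6153 0.2111 0.0367] [140 144 141]
(350, 180) [ 0.5504 -0.2362  0.0819] [83 91 90]
(350, 200) [ 0.4861 -0.2429  0.0368] [85 92 90]
(372, 153) [ 0.618  -0.2854  0.1979] [20 20 21]
(300, 240) [ 0.3487 -0.0655 -0.0011] [160 131  91]
(278, 177) [0.5674 0.0121 0.0644] [20 20 23]
(281, 142) [ 0.7114 -0.0053 -0.0028] [149 122  84]
(309, 129) [ 0.749  -0.1061  0.0342] [82 82 82]
(280, 232) [0.3777 0.0061 0.0082] [144 149 147]
(120, 300) [0.1478 0.5708 0.0092] [155 128  90]
plate [[0.6405 0.3365 0.02  ]
 [0.619  0.1176 0.02  ]
 [0.3714 0.1414 0.02  ]
 [0.3925 0.36   0.02  ]]
[0.22001555 0.24869555 0.21962404 0.24911818] [0.50586456 0.23889411 0.02      ]
cover [[0.557  0.2674 0.032 ]
 [0.5715 0.1735 0.032 ]
 [0.4559 0.1557 0.032 ]
 [0.4375 0.2486 0.032 ]] [0.50546642 0.21130026 0.032     ] [0.09503354 0.11694526 0.09467993 0.12090491]
bed n [-0.18828495 -0.62704345  0.75588709] 40.897057998349595 1.2790880221557928 yaw 1.2790880221557928 [0.24909137 0.82954645 0.13637828] 0.10288461538461538
```

Plate fit: centre (0.506, 0.239), yaw -0.097, and its sides match 250 x 220. The cover is at (0.505, 0.211), yaw 0.155. Next is a closer wrist view of the stand.

```bash
cat >> h.py <<'E'
PC=np.array([.5059,.2389,.0]);PY=-.0965
def P2W(x,y,z,c=PC,a=PY): return c+np.array([np.cos(a)*x-np.sin(a)*y,np.sin(a)*x+np.cos(a)*y,z])
def toolR(z,y):
    z=np.array(z,float);z/=np.linalg.norm(z);y=np.array(y,float);y=y-z*(y@z);y/=np.linalg.norm(y)
    return np.c_[np.cross(y,z),y,z]
def quat(z,y,pos):
    """choose jaw sign by smallest joint motion"""
    q0=r.read_state()["joint_positions"];best=None
    for s in(1,-1):
        o=Rot.from_matrix(toolR(z,s*np.array(y,float))).as_quat();j=r.solve_ik(pos,o)
        if j is not None:
            j=np.array(j);c=np.abs(j-q0).max()+ .3*max(0,abs(j[5])-2)
            if best is None or c<best[0]:best=(c,o,j)
    return best
def wrist(name):
    s=r.read_state();p,d=optics.get_image("wrist");np.savez(name+".npz",p=p,d=d,pos=s["eef_pos"],rot=s["eef_rot"])
    cv2.imwrite(f"pics/{name}.png",cv2.cvtColor(p,cv2.COLOR_RGB2BGR));return p,d
def wrist_pose(name):
    z=np.load(name+".npz");T=np.eye(4);T[:3,:3]=Rot.from_quat(z["rot"]).as_matrix();T[:3,3]=z["pos"]
    return T@optics.camera_model("wrist")["tool_from_camera"]
def wrays(uv,T):
    K=optics.camera_model("wrist")["K"];uv=np.atleast_2d(uv).astype(float)
    a=(uv-K[:2,2])/K[0,0];th=np.linalg.norm(a,axis=1)
    return np.c_[a*(np.sin(th)/np.maximum(th,1e-9))[:,None],np.cos(th)]@T[:3,:3].T
def wproj(X,T):
    K=optics.camera_model("wrist")["K"];Y=(np.atleast_2d(X)-T[:3,3])@T[:3,:3]
    rr=np.hypot(Y[:,0],Y[:,1]);th=np.arctan2(rr,Y[:,2]);return K[:2,2]+K[0,0]*(th/np.maximum(rr,1e-9))[:,None]*Y[:,:2]
def st(): 
    s=r.read_state();print("t",round(s["time_s"],2),"tcp",s["eef_pos"].round(4),"F",s["contact_force"].round(1),"w",round(float(s["grip_width"]),4),"j",s["joint_positions"].round(2))
E
python3 - <<'E'
from h import *
pos=[.47,-.24,.30]
b=quat([0,0,-1],[0,1,0],pos);print(b)
r.reach(pos,b[1]);wrist("w1");st()
E
```

```text
(np.float64(1.0993761251238063), array([1., 0., 0., 0.]), array([-6.17403238e-01,  3.16552105e-01,  1.43901517e+00, -4.44089210e-16,
        1.38602538e+00,  9.53393089e-01]))
t 1.4 tcp [ 0.4695 -0.2408  0.2997] F [-0.1 -0.6 -0.3] w 0.0852 j [-0.62  0.32  1.44 -0.    1.39  0.95]
```

View pics/w1.png

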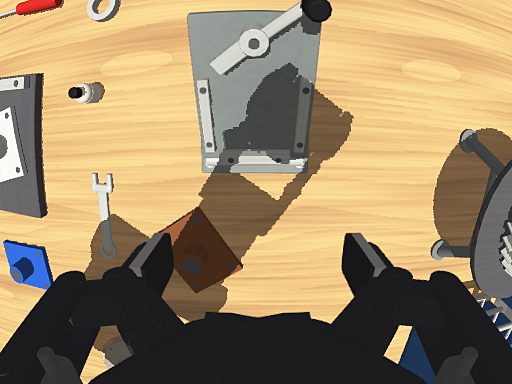

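The wrist view shows the stand at the top: rails at (203,115) and (306,115), ledge at (255,157), latch hub at (254,42) and knob at (316,10). The view is too far forward, so I'll take a better-centred one.

Run:
```python
from h import *
pos=[.40,-.235,.27]
b=quat([0,0,-1],[0,1,0],pos)
r.reach(pos,b[1]);p,d=wrist("w2");st()
c=p[0:200,150:370];cv2.imwrite("pics/w2c.png",cv2.resize(cv2.cvtColor(c,cv2.COLOR_RGB2BGR),None,fx=3,fy=3,interpolation=cv2.INTER_CUBIC)[:600,:800])
```

```text
t 1.86 tcp [ 0.4    -0.236   0.2705] F [0.4 0.1 0.1] w 0.0854 j [-0.7   0.22  1.66  0.    1.26  0.87]
```

View pics/w2c.png

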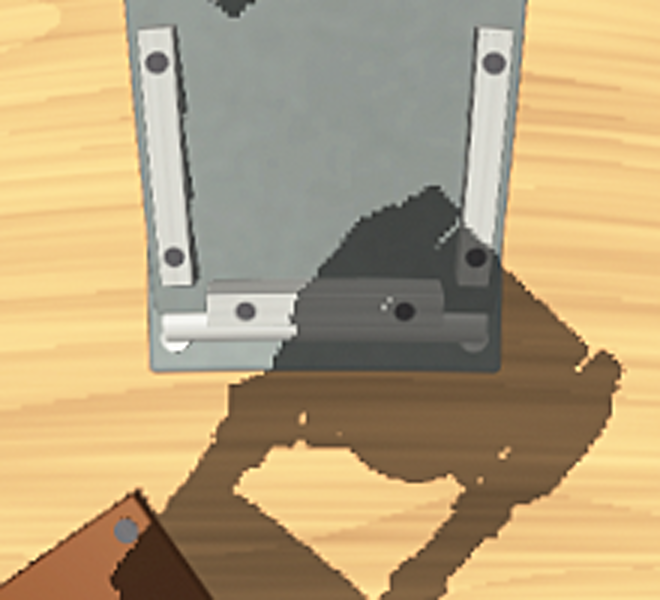

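View pics/w2.png

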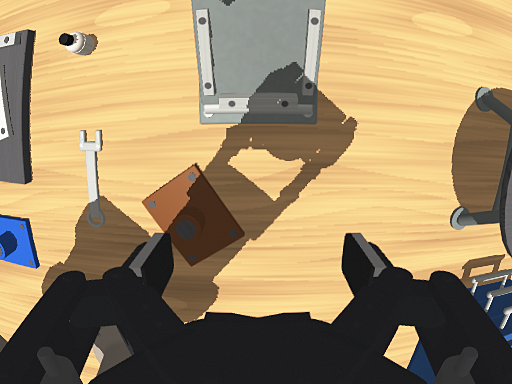

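That moved the wrong way, since the camera leans back towards the fingers. I'll go forward and higher instead.

Run:
```python
from h import *
pos=[.56,-.235,.36]
b=quat([0,0,-1],[0,1,0],pos)
r.reach(pos,b[1]);p,d=wrist("w3");st()
c=p[60:260,150:370];cv2.imwrite("pics/w3c.png",cv2.resize(cv2.cvtColor(c,cv2.COLOR_RGB2BGR),None,fx=3,fy=3,interpolation=cv2.INTER_CUBIC)[:600,:800])
```

```text
t 2.67 tcp [ 0.5593 -0.2352  0.3591] F [-0.1  0.3 -0.8] w 0.0855 j [-0.52  0.45  1.08 -0.    1.61  1.05]
```

View pics/w3c.png

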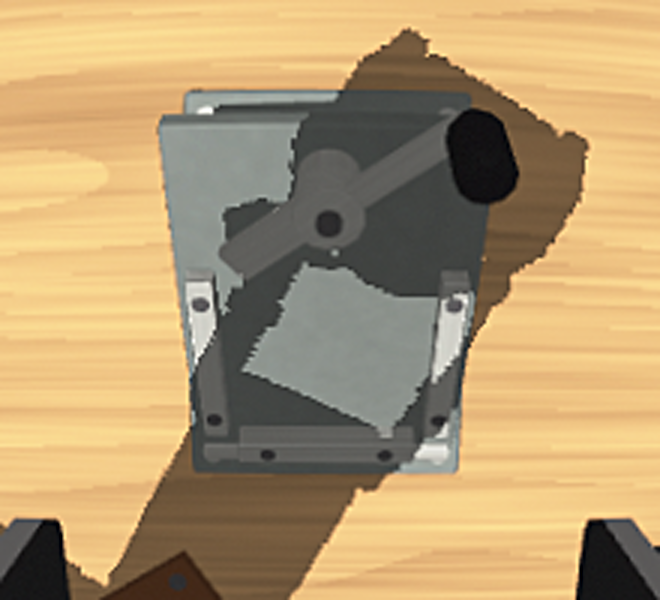

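```bash
cat > fit.py <<'E'
from h import *
from scipy.optimize import least_squares
def bedR(yaw):
    t=np.radians(30);ax=np.array([np.cos(t)*np.cos(yaw),np.cos(t)*np.sin(yaw),np.sin(t)])
    ay=np.array([-np.sin(yaw),np.cos(yaw),0]);return np.c_[ax,ay,np.cross(ax,ay)]
def B2W(b,q): return np.array([q[0],q[1],.068])+np.atleast_2d(b)@bedR(q[2]).T
obs=[("w3",(150,60),[((240,427),(-60,45,0)),((413,427),(-60,-45,0)),((213,270),(42,50,0)),((441,270),(42,-50,0))]),
("w2",(150,0),[((207,280),(-60,45,0)),((443,280),(-60,-45,0)),((195,285),(-58,50,10)),((457,285),(-58,-50,10)),((176,28),(42,50,10)),((478,30),(42,-50,10))])]
Ts={n:wrist_pose(n) for n,_,_ in obs}
def res(q):
    e=[]
    for n,o,L in obs:
        uv=np.array([((a+.5)/3-.5+o[0],(b+.5)/3-.5+o[1]) for (a,b),_ in L])
        e.append(wproj(B2W(np.array([x for _,x in L])/1000,q),Ts[n])-uv)
    return np.concatenate(e)
if __name__=="__main__":
    s=least_squares(lambda q:res(q).ravel(),[.53,-.24,0],loss="soft_l1")
    print(s.x.round(4));print(res(s.x).round(2))
    q=s.x
    segs=[[(-60,45,0),(-60,-45,0)],[(-60,45,14),(-60,-45,14)]]+[[(-58,s_*50,z),(42,s_*50,z)] for s_ in(1,-1) for z in(0,10)]
    for n,o,_ in obs:
        im=cv2.imread(f"pics/{n}.png")[o[1]:o[1]+200,o[0]:o[0]+220];im=cv2.resize(im,None,fx=3,fy=3,interpolation=cv2.INTER_CUBIC)
        for a,b in segs:
            w=wproj(B2W(np.array([a,b])/1000,q),Ts[n]);w=((w-np.array(o)+.5)*3-.5).round().astype(int)
            cv2.line(im,tuple(map(int,w[0])),tuple(map(int,w[1])),(0,0,255) if a[2]==0 else (0,255,0),1)
        cv2.imwrite(f"pics/{n}fit.png",im)
    # depth-based check of bed z
    z=np.load("w3.npz");d=z["d"];T=Ts["w3"]
    for u,v in[(250,165),(270,175),(240,185)]:
        ray=wrays([(u,v)],np.eye(4))[0];X=T[:3,:3]@(ray/ray[2]*d[v,u])+T[:3,3]
        print((X-np.array([q[0],q[1],.068]))@bedR(q[2]))
E
python3 fit.py
```

```text
[ 0.5362 -0.2378 -0.0025]
[[-0.08 -0.97]
 [ 0.11 -0.81]
 [ 0.42 -0.55]
 [ 0.18 -0.27]
 [ 0.82 -0.03]
 [-0.52  0.04]
 [-0.58  0.84]
 [ 0.26  0.93]
 [-0.96  0.35]
 [ 0.37 -0.12]]
[ 1.40971381e-02  1.21842740e-02 -2.81460318e-05]
[-0.00436558 -0.0159183   0.00020325]
[-0.02425968  0.02735892  0.0005034 ]
```

View pics/w3fit.png

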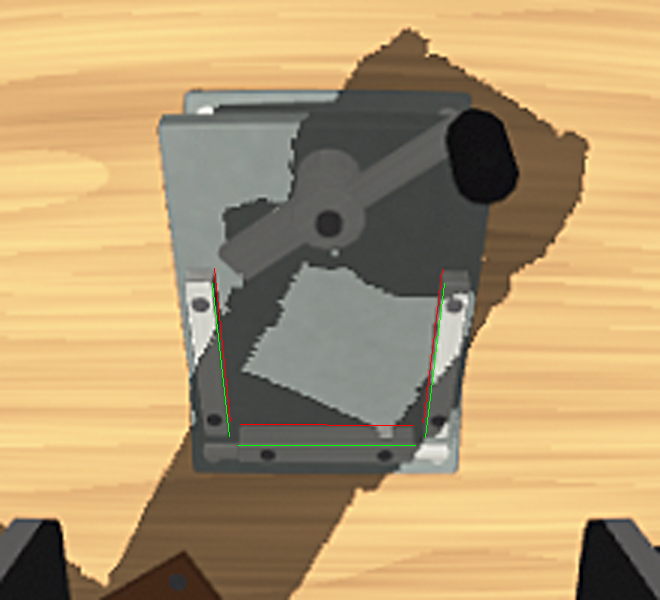

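View pics/w2fit.png

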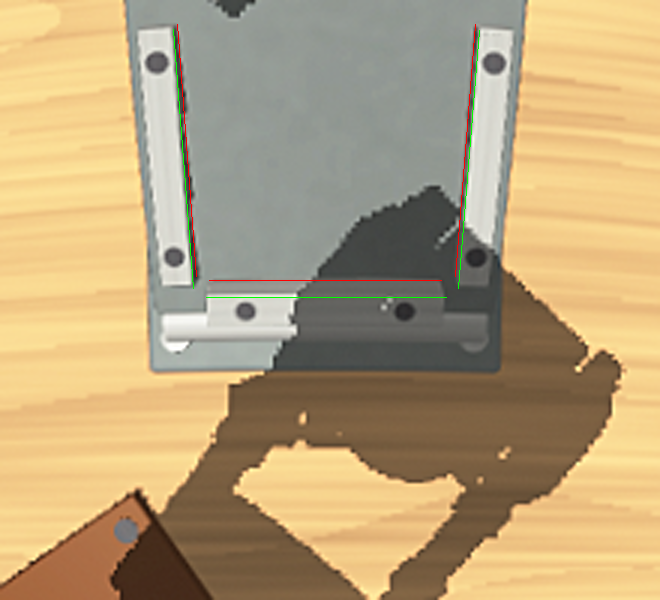

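The fit overlays line up with the rails and ledge: bed at (0.536, -0.238), yaw about 0. Now I'll get the latch angle from the knob, which is at (482,157) in the crop.

```bash
cat >> fit.py <<'E'
Q=np.array([.5362,-.2378,-.0025])
def knob(phi,z=.05): return np.array([.09+.065*np.sin(phi),-.065*np.cos(phi),z])
E
python3 - <<'E'
from fit import *
T=Ts["w3"];uv=np.array([(482.5)/3-.5+150,157.5/3-.5+60])
for phi in np.arange(.2,1.2,.1):
    print(round(phi,1),(wproj(B2W(knob(phi),Q),T)[0]-uv).round(1))
# tongue tip centre
for phi in(.4,.5,.6,.7): print(phi,((wproj(B2W([.09-.051*np.sin(phi),.051*np.cos(phi),.022],Q),T)[0]-[150,60]+.5)*3-.5).round(0))
print((wproj(B2W([.09,0,.028],Q),T)[0]-[150,60]+.5)*3)
for phi in(.5,0,1.57):
    k=B2W(knob(phi),Q)[0];print(k)
    z=-bedR(Q[2])[:,2]
    for nm,y in(("y",bedR(Q[2])[:,1]),("x",bedR(Q[2])[:,0])):
        b=quat(z,y,k-z*.006);print(phi,nm,None if b is None else b[2].round(2))
    kk=B2W([0,0,.04],Q)[0]; 
b=quat(z,bedR(Q[2])[:,1],kk);print("place",b[2].round(2)); b=quat(z,bedR(Q[2])[:,0],kk);print("placex",b and b[2].round(2))
E
```

```text
0.2 [ 8.8 21.7]
0.3 [ 8.1 16.9]
0.4 [ 6.7 12. ]
0.5 [4.8 7.2]
0.6 [2.1 2.5]
0.7 [-1.1 -1.9]
0.8 [-5.  -6.1]
0.9 [ -9.5 -10. ]
1.0 [-14.5 -13.5]
1.1 [-20.  -16.5]
0.4 [211. 247.]
0.5 [218. 256.]
0.6 [225. 264.]
0.7 [233. 272.]
[329.63373856 214.631314  ]
[ 0.61598708 -0.29504251  0.1718826 ]
0.5 y [-0.7   0.51  1.6   0.54  0.68  0.51]
0.5 x [-0.7   0.51  1.6   0.54  0.68  2.08]
[ 0.58897962 -0.30293215  0.15630127]
0 y [-0.74  0.5   1.67  0.59  0.65  0.41]
0 x [-0.74  0.5   1.67  0.59  0.65  1.98]
[ 0.64543345 -0.23812485  0.18880126]
1.57 y [-0.58  0.49  1.59  0.46  0.66  0.68]
1.57 x [-0.58  0.49  1.59  0.46  0.66  2.25]
place [-0.74  0.47  1.98  0.9   0.44  0.05]
placex [-0.74  0.47  1.98  0.9   0.44  1.62]
```

```bash
cat >> fit.py <<'E'
BR=bedR(Q[2])
def kpose(phi,lift,sgn):
    z=-BR[:,2];y=sgn*(BR@np.array([np.cos(phi),np.sin(phi),0]))
    return B2W(knob(phi,.056+.006+lift),Q)[0],Rot.from_matrix(toolR(z,y)).as_quat()
E
python3 - <<'E'
from fit import *
phi=.65
q0=r.read_state()["joint_positions"]
c=[]
for s in(1,-1):
    j=[r.solve_ik(*kpose(a,0,s)) for a in(0,.65,1.57)];print(s,[None if x is None else np.round(x,2) for x in j])
    if j[1] is not None:c.append((np.abs(np.array(j[1])-q0).max(),s))
s=min(c)[1]
r.reach(*kpose(phi,.09,s));command_gripper(.055,20)
hit=r.move_straight(*kpose(phi,0,s),speed=.12,max_force=8);print(hit,s);st()
wrist("w4")
E
```

```text
1 [array([-0.75,  0.49,  1.68,  0.59,  0.66, -1.16]), array([-0.69,  0.5 ,  1.59,  0.52,  0.69, -1.68]), array([-0.59,  0.48,  1.59,  0.46,  0.67, -2.46])]
-1 [array([-0.75,  0.49,  1.68,  0.59,  0.66,  1.98]), array([-0.69,  0.5 ,  1.59,  0.52,  0.69,  1.46]), array([-0.59,  0.48,  1.59,  0.46,  0.67,  0.68])]
False -1
t 4.73 tcp [ 0.6172 -0.29    0.1871] F [0.2 0.5 0.4] w 0.0549 j [-0.69  0.5   1.59  0.52  0.69  1.46]
```

View pics/w4.png

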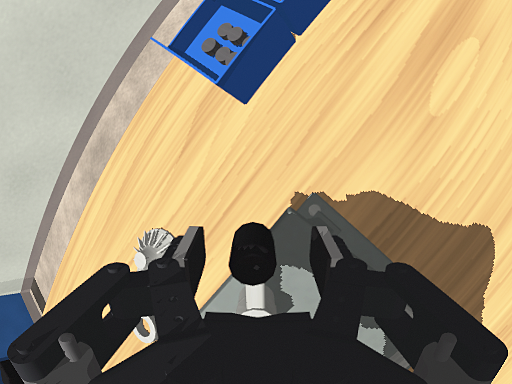

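The knob at (253,255) sits centred between the pads. I'll grip it and turn the latch open.

Run:
```python
from fit import *
s=-1
command_gripper(0,25);st()
F0=r.read_state()["contact_force"]
for a in(.5,.35,.2,.1,.0,-.06):
    h=r.move_straight(*kpose(a,0,s),speed=.06,max_force=15);print(a,h,(r.read_state()["contact_force"]).round(1))
    if h:break
st()
x=(r.read_state()["eef_pos"]-np.array([Q[0],Q[1],.068]))@BR;print(x)
command_gripper(.05)
p=r.read_state()["eef_pos"]+BR[:,2]*.09
r.move_straight(p,speed=.2)
wrist("w5");st()
```

```text
t 5.17 tcp [ 0.6172 -0.29    0.1873] F [-2.1 -0.3  4.2] w 0.0211 j [-0.69  0.5   1.59  0.52  0.69  1.46]
0.5 False [-4.   0.5  4.8]
0.35 False [-4.6  0.6  5.9]
0.2 False [-5.1  1.5  5.3]
0.1 False [-4.   2.1  5.9]
0.0 False [-2.6  1.1  5.1]
-0.06 False [13.4  6.   7.3]
t 6.87 tcp [ 0.5827 -0.3023  0.1676] F [13.4  6.   7.3] w 0.0211 j [-0.75  0.49  1.68  0.6   0.65  2.03]
[ 0.09016766 -0.06442679  0.0629341 ]
t 7.91 tcp [ 0.5341 -0.3024  0.2409] F [-0.6  1.5 -0.1] w 0.0501 j [-0.81  0.34  1.69  0.53  0.81  2.08]
```

View pics/w5.png

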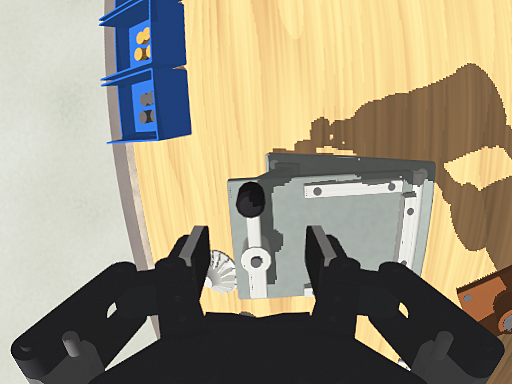

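The latch is open: handle at -y with the knob at (250,200), tongue clear. At the stop I measured x = 90.2 mm, which confirms the bed fit. Next is the +y push on the squaring plate with two spread fingers.

Run:
```python
from h import *
px=P2W(1,0,0)-PC
pos=P2W(0,-106,0)*0+P2W(.002,-.106,.20)
b=quat([0,0,-1],px,pos);print(b[2].round(2))
# safe transit: raise first
e=r.read_state()["eef_pos"];r.move_straight(e+np.array([-.05,0,.10]),speed=.3)
b=quat([0,0,-1],px,pos);print(b[2].round(2))
r.reach(pos,b[1]);command_gripper(.06,25);wrist("w6");st()
r.move_straight(P2W(.002,-.106,.065),b[1],speed=.15)
h=r.move_straight(P2W(.002,-.106,.030),b[1],speed=.02,max_force=5);print(h);st()
```

```text
[ 0.11  0.38  1.64 -0.    1.13  0.21]
[ 0.11  0.38  1.64 -0.    1.13  0.21]
t 10.43 tcp [0.4978 0.1327 0.2001] F [0.1 0.3 0.4] w 0.0601 j [0.11 0.38 1.64 0.   1.13 0.21]
True
t 12.66 tcp [0.4976 0.1332 0.0399] F [-1.8 -0.8  7.2] w 0.0601 j [ 0.11  0.6   1.8  -0.    0.74  0.21]
```

View pics/w6.png

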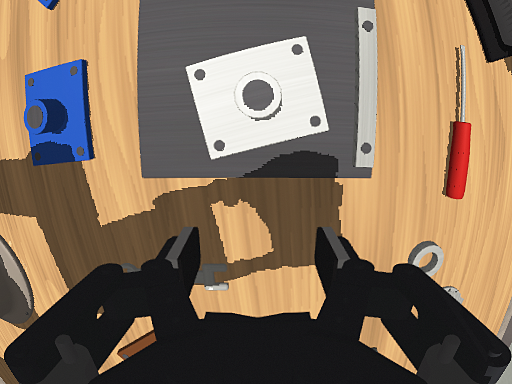

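```bash
cat >> h.py <<'E'
def W2P(X): d=np.asarray(X)-PC;c,s=np.cos(PY),np.sin(PY);return np.array([c*d[0]+s*d[1],-s*d[0]+c*d[1],d[2]])
E
python3 - <<'E'
from h import *
r.move_straight(P2W(.002,-.106,.0445),speed=.05)
F=r.read_state()["contact_force"];print(F.round(1))
h=r.move_straight(P2W(.002,-.005,.0445),speed=.05,max_force=9);print(h);st()
print(W2P(r.read_state()["eef_pos"]).round(4))
p,d=optics.get_image("top");c=p[150:245,170:260];cv2.imwrite("pics/top1.png",cv2.resize(cv2.cvtColor(c,cv2.COLOR_RGB2BGR),None,fx=6,fy=6,interpolation=cv2.INTER_CUBIC))
p,d=optics.get_image("side");cv2.imwrite("pics/side1.png",cv2.resize(cv2.cvtColor(p[130:230,200:330],cv2.COLOR_RGB2BGR),None,fx=5,fy=5,interpolation=cv2.INTER_CUBIC))
E
```

```text
[-0.6 -0.3  0.5]
True
t 14.5 tcp [0.506  0.2219 0.0442] F [ 0.7 -3.9  2.7] w 0.0598 j [ 0.28  0.65  1.68 -0.    0.82  0.37]
[ 0.0017 -0.0169  0.0442]
```

View pics/side1.png

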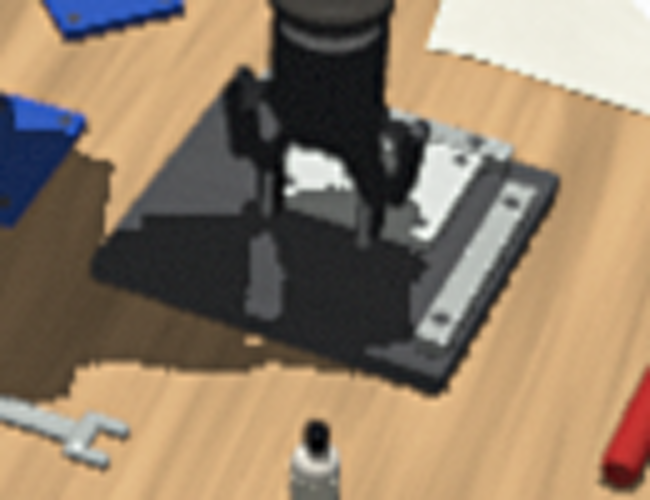

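Contact came at y' = -16.9 mm against a predicted -17 mm, so the cover is flush on the long fence. Now the +x push on its short edge.

Run:
```python
from h import *
r.move_straight(P2W(.002,-.04,.0445),speed=.1)
r.move_straight(P2W(.002,-.04,.13),speed=.25)
py=P2W(0,1,0)-PC
pos=P2W(-.09,.042,.13);b=quat([0,0,-1],py,pos);print(b[2].round(2))
r.reach(pos,b[1]);command_gripper(.04,25);p,d=wrist("w7")
r.move_straight(P2W(-.09,.042,.0475),b[1],speed=.15,max_force=12);st()
h=r.move_straight(P2W(-.015,.042,.0475),speed=.05,max_force=9);print(h);st()
print(W2P(r.read_state()["eef_pos"]).round(4))
r.move_straight(P2W(-.07,.042,.0475),speed=.1);r.move_straight(P2W(-.07,.042,.15),speed=.25)
p,d=wrist("w8");st()
```

```text
[ 0.45  0.46  1.74 -0.    0.95 -1.02]
t 17.77 tcp [0.4208 0.2896 0.048 ] F [ 0.7 -0.3  0.4] w 0.04 j [ 0.45  0.58  1.8   0.    0.75 -1.02]
True
t 18.91 tcp [0.4806 0.283  0.0469] F [ 1.  -0.1 -0.3] w 0.0402 j [ 0.39  0.65  1.66  0.    0.83 -1.08]
[-0.0294  0.0415  0.0469]
t 20.07 tcp [0.4402 0.2871 0.1495] F [-0.1 -0.3 -0.2] w 0.0402 j [ 0.43  0.46  1.67  0.    1.02 -1.04]
```

View pics/w7.png

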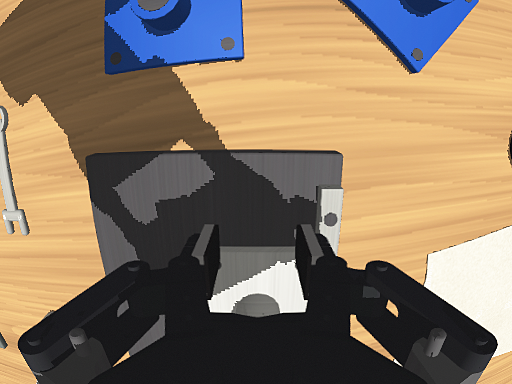

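View pics/w8.png

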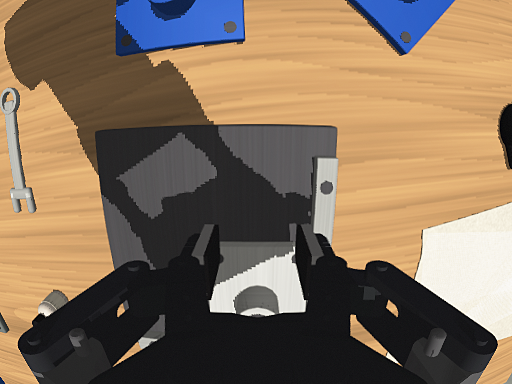

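Run:
```python
from h import *
px=P2W(1,0,0)-PC
pos=P2W(.04,-.075,.17);b=quat([0,0,-1],px,pos)
r.reach(pos,b[1]);p,d=wrist("w9");st()
cv2.imwrite("pics/w9c.png",cv2.resize(cv2.cvtColor(p[0:200,120:390],cv2.COLOR_RGB2BGR),None,fx=2.9,fy=2.9,interpolation=cv2.INTER_CUBIC))
```

```text
t 21.29 tcp [0.538  0.1608 0.1694] F [ 0.8 -0.1  0.4] w 0.04 j [0.15 0.49 1.55 0.   1.11 0.25]
```

View pics/w9c.png

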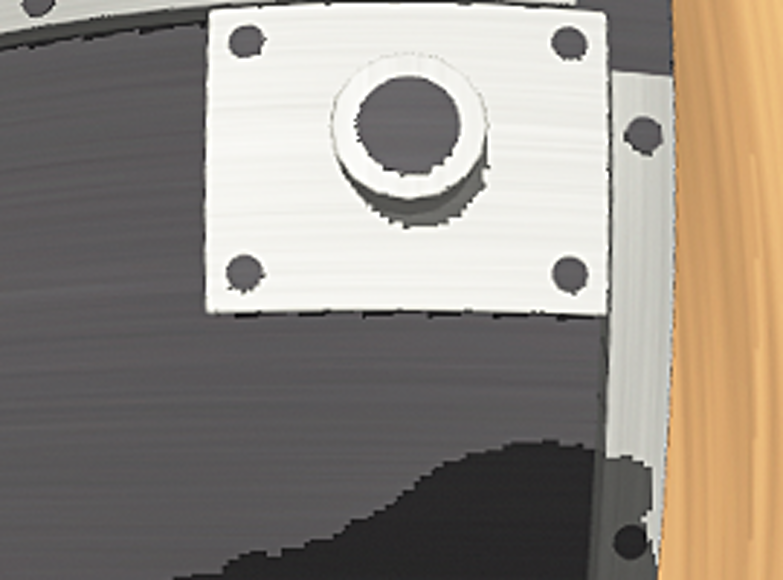

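Looks flush. I'll do one more light +y tap for certainty, then measure.

Run:
```python
from h import *
T=wrist_pose("w9")
uv=np.array([(208,11),(607,14),(606,316),(206,312)])/2.9+[120,0]
ra=wrays(uv,T);X=T[:3,3]+ra*((.032-T[2,3])/ra[:,2])[:,None]
Pp=np.array([W2P(x) for x in X]);print(Pp.round(4),Pp.mean(0).round(4))
print("yaws",[np.arctan2(*(Pp[a]-Pp[b])[[1,0]]).round(4) for a,b in((1,0),(2,3))])
command_gripper(.06,25)
r.move_straight(P2W(.04,-.075,.0445),speed=.2,max_force=12)
r.move_straight(P2W(.04,-.03,.0445),speed=.12,max_force=10)
h=r.move_straight(P2W(.04,-.005,.0445),speed=.04,max_force=8);print(h);st()
print(W2P(r.read_state()["eef_pos"]).round(4));r.hold(.3)
r.move_straight(P2W(.04,-.05,.0445),speed=.15);r.move_straight(P2W(.04,-.075,.17),speed=.25)
p,d=wrist("w10");st()
cv2.imwrite("pics/w10c.png",cv2.resize(cv2.cvtColor(p[0:200,120:390],cv2.COLOR_RGB2BGR),None,fx=2.9,fy=2.9,interpolation=cv2.INTER_CUBIC))
```

```text
[[-0.0186  0.0881  0.032 ]
 [ 0.1012  0.0878  0.032 ]
 [ 0.1004 -0.0071  0.032 ]
 [-0.0184 -0.0063  0.032 ]] [0.0412 0.0406 0.032 ]
yaws [np.float64(-0.0026), np.float64(-0.0066)]
True
t 23.36 tcp [0.5441 0.2181 0.0443] F [ 0.5 -3.9  2.6] w 0.0599 j [ 0.25  0.69  1.58 -0.    0.87  0.35]
[ 0.04   -0.017   0.0443]
t 24.73 tcp [0.5374 0.1608 0.1682] F [-0.5  0.7  0.2] w 0.0601 j [ 0.15  0.49  1.55 -0.    1.11  0.25]
```

View pics/w10c.png

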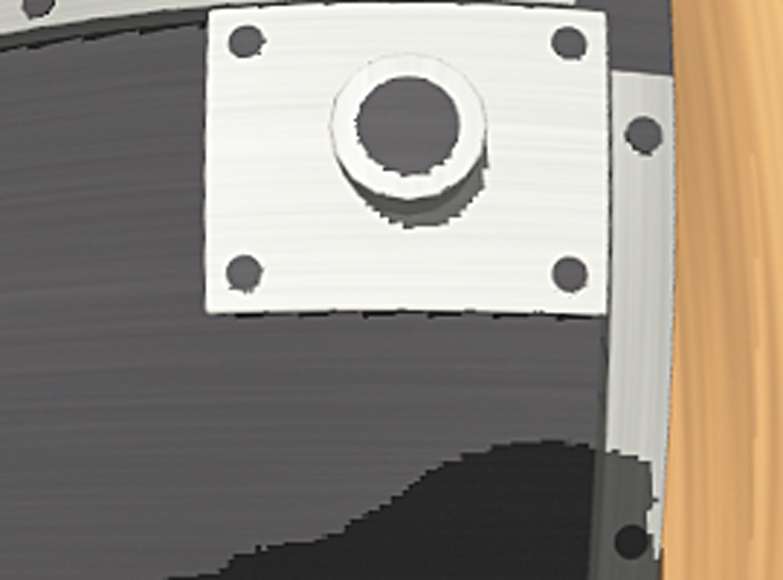

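Both fences flush: repeat contact at y' = -17.0 mm, and the cover's yaw is within about 0.007 rad of the plate. Now I'll grasp the boss with the jaws along plate y and lift.

Run:
```python
from fit import *
py=np.array([-np.sin(PY-.003),np.cos(PY-.003),0])
pos=P2W(.0413,.0415,.13);b=quat([0,0,-1],py,pos);print(b[2].round(2))
r.reach(pos,b[1]);command_gripper(.058,60)
h=r.move_straight(P2W(.0413,.0415,.0585),b[1],speed=.12,max_force=10);print(h);st()
command_gripper(.0,60);r.hold(.2);st();print(W2P(r.read_state()["eef_pos"]).round(4))
r.move_straight(P2W(.0413,.0415,.22),speed=.2);st();p,d=wrist("w11")
```

```text
[ 0.34  0.62  1.42 -0.    1.09 -1.13]
False
t 26.94 tcp [0.5515 0.2764 0.0591] F [0.9 0.1 0.1] w 0.0582 j [ 0.34  0.71  1.48 -0.    0.95 -1.13]
t 27.44 tcp [0.5517 0.2766 0.0599] F [-0.4 -0.2  6.2] w 0.0387 j [ 0.34  0.71  1.48  0.    0.95 -1.13]
[0.042  0.042  0.0599]
t 28.4 tcp [0.5501 0.2759 0.2182] F [-0.1  0.4 -4.8] w 0.0388 j [ 0.34  0.54  1.31 -0.    1.29 -1.13]
```

View pics/w11.png

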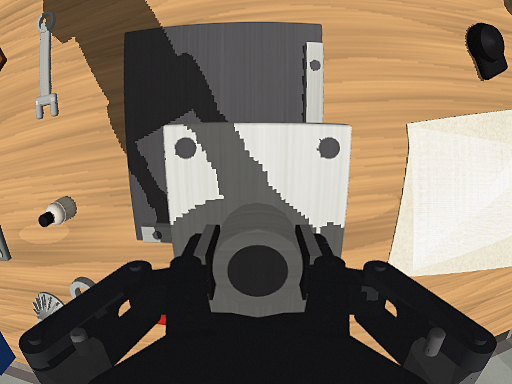

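The cover is held by the boss (width 38.7 mm, hanging level). Moving over to the stand.

Run:
```python
from fit import *
def target(x,y,h): return B2W([x,y,.040+h],Q)[0]
z=-BR[:,2];y=BR[:,1]
b=quat([0,0,-1],[0,1,0],[.50,.0,.32]);print(b[2].round(2))
pre=target(.007,0,.09)
for s in(1,-1):
    o=Rot.from_matrix(toolR(z,s*y)).as_quat();j=r.solve_ik(pre,o);print(s,None if j is None else np.round(j,2))
e=r.read_state()["eef_pos"]
r.move_straight([e[0]-.02,e[1]-.05,.32],speed=.3)
b=quat(z,y,pre);print("use",b[2].round(2))
bm=Rot.from_quat(b[1]);
r.reach(pre+np.array([-.03,0,.06]),b[1]);st()
r.move_straight(pre,b[1],speed=.15);r.hold(.3);st()
s=r.read_state();print("bed coords",((s["eef_pos"]-np.array([Q[0],Q[1],.068]))@BR).round(4),"ori err",(Rot.from_quat(s["eef_rot"]).inv()*bm).magnitude())
np.save("oplace.npy",b[1]);wrist("w12")
p,d=optics.get_image("side");cv2.imwrite("pics/side2.png",cv2.resize(cv2.cvtColor(p[210:340,140:300],cv2.COLOR_RGB2BGR),None,fx=4,fy=4,interpolation=cv2.INTER_CUBIC))
```

```text
[-0.15  0.25  1.47 -0.    1.42 -1.72]
1 [-0.81  0.27  1.98  0.67  0.62 -2.88]
-1 [-0.81  0.27  1.98  0.67  0.62  0.26]
use [-0.81  0.27  1.98  0.67  0.62  0.26]
t 30.73 tcp [ 0.4477 -0.2371  0.2438] F [-0.5  0.1 -4.1] w 0.0383 j [-0.86  0.14  1.95  0.57  0.77  0.35]
t 31.62 tcp [ 0.4773 -0.2379  0.1849] F [-0.5  0.5 -5.4] w 0.0383 j [-0.81  0.27  1.98  0.67  0.62  0.26]
bed coords [ 0.0074 -0.0003  0.1307] ori err 0.0014727883976944783
```

View pics/w12.png

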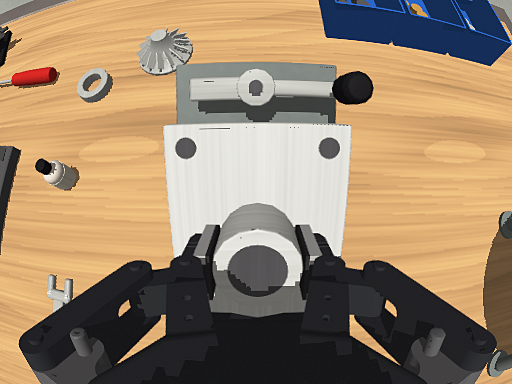

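View pics/side2.png

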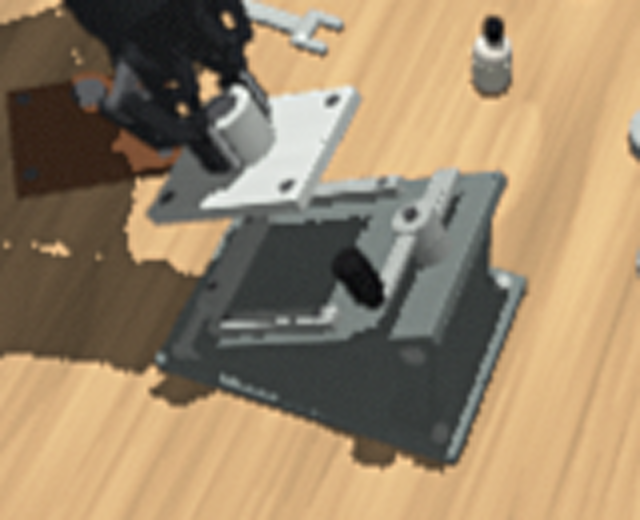

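The cover in hand is square to the tool (upper edge level at row 125, centred on column 257.5) and aligned over the bed, with the latch clear. Lowering with a force guard.

Run:
```python
from fit import *
o=np.load("oplace.npy")
bc=lambda:((r.read_state()["eef_pos"]-np.array([Q[0],Q[1],.068]))@BR).round(4)
def target(x,y,h): return B2W([x,y,.040+h],Q)[0]
h=r.move_straight(target(.007,.0003,.016),o,speed=.12,max_force=12);print(h,bc());st()
h=r.move_straight(target(.007,.0003,-.006),o,speed=.02,max_force=7);print(h,bc());st()
r.hold(.2);print(bc());st()
wrist("w13")
p,d=optics.get_image("side");cv2.imwrite("pics/side3.png",cv2.resize(cv2.cvtColor(p[210:340,140:300],cv2.COLOR_RGB2BGR),None,fx=4,fy=4,interpolation=cv2.INTER_CUBIC))
```

```text
False [0.0071 0.0002 0.0562]
t 32.49 tcp [ 0.5143 -0.2376  0.1202] F [ 0.4  0.5 -4.3] w 0.0384 j [-0.74  0.43  1.97  0.83  0.48  0.13]
True [0.0069 0.0004 0.0395]
t 33.29 tcp [ 0.5225 -0.2374  0.1057] F [-1.6  0.5  4.7] w 0.0386 j [-0.73  0.47  1.97  0.87  0.45  0.09]
[0.0069 0.0004 0.0395]
t 33.49 tcp [ 0.5225 -0.2374  0.1057] F [-2.4  0.8  5.5] w 0.0392 j [-0.73  0.47  1.97  0.87  0.45  0.09]
```

View pics/w13.png

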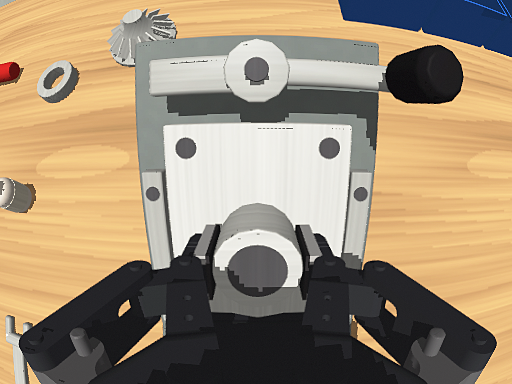

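View pics/side3.png

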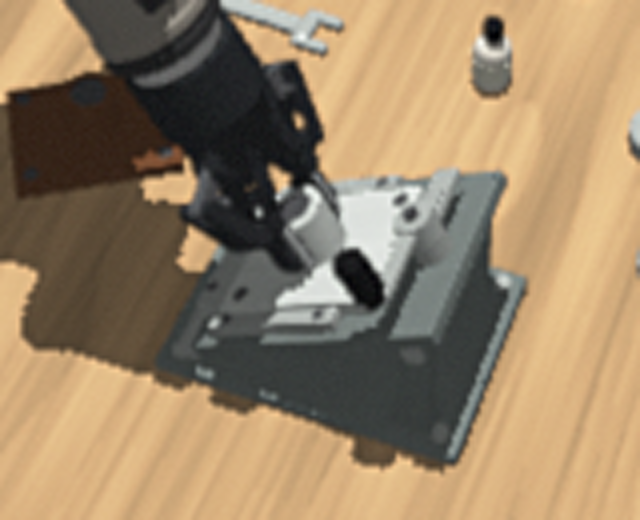

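It is seated between the rails at the expected height (39.5 mm). Now I'll slide it down to the ledge while still gripped.

Run:
```python
from fit import *
o=np.load("oplace.npy")
bc=lambda:((r.read_state()["eef_pos"]-np.array([Q[0],Q[1],.068]))@BR).round(4)
h=r.move_straight(B2W([-.008,.0004,.0395],Q)[0],o,speed=.025,max_force=12);print(h,bc());st()
r.hold(.2);command_gripper(.058,60);st();print(bc())
r.move_straight(B2W([.005,.0004,.11],Q)[0],o,speed=.2)
wrist("w14");st()
p,d=optics.get_image("side");cv2.imwrite("pics/side4.png",cv2.resize(cv2.cvtColor(p[210:340,140:300],cv2.COLOR_RGB2BGR),None,fx=4,fy=4,interpolation=cv2.INTER_CUBIC))
```

```text
True [ 0.0003 -0.      0.0397]
t 33.98 tcp [ 0.5166 -0.2378  0.1025] F [4.  1.2 0.4] w 0.0388 j [-0.74  0.47  1.98  0.91  0.44  0.04]
t 34.5 tcp [ 0.5162 -0.2376  0.1021] F [-1.   0.2 -0.2] w 0.0577 j [-0.74  0.47  1.98  0.91  0.44  0.04]
[-0.0003  0.0002  0.0395]
t 35.05 tcp [ 0.4855 -0.2371  0.1649] F [ 0.4  0.3 -0.3] w 0.0578 j [-0.79  0.32  1.99  0.72  0.57  0.22]
```

View pics/w14.png

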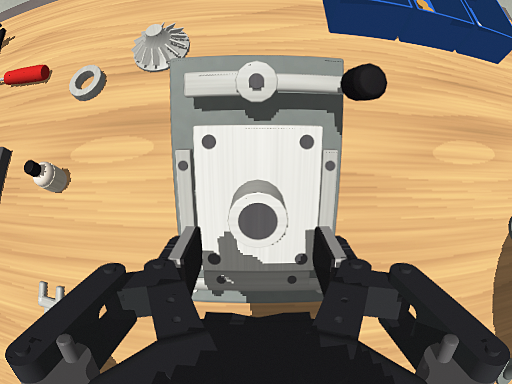

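View pics/side4.png

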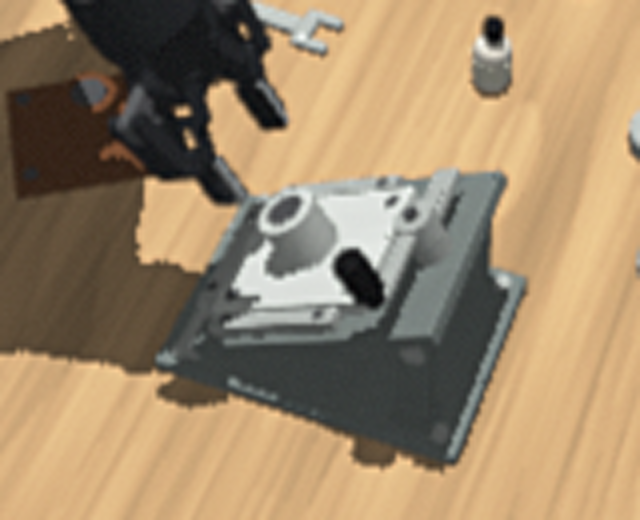

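Run:
```python
from fit import *
T=wrist_pose("w14")
L=[(60,48,12),(60,-48,12),(-60,48,12),(-60,-48,12),(-60,45,14),(-60,-45,14),(42,50,10),(42,-50,10),(-60,30,12),(-60,-30,12)]
uv=wproj(B2W(np.array(L)/1000,Q),T);print(uv.round(1))
im=cv2.imread("pics/w14.png");o=(160,40);im=cv2.resize(im[40:310,160:360],None,fx=2.2,fy=2.2,interpolation=cv2.INTER_CUBIC)
f=lambda p:tuple(int(round(v)) for v in ((p-np.array(o)+.5)*2.2-.5))
for a,b,c in((0,1,(0,0,255)),(0,2,(0,0,255)),(1,3,(0,0,255)),(2,3,(0,0,255)),(4,5,(0,200,0))): cv2.line(im,f(uv[a]),f(uv[b]),c,1)
cv2.imwrite("pics/w14fit.png",im)
```

```text
[[191.5 125.7]
 [322.4 125.7]
 [200.4 270.4]
 [313.4 270.4]
 [203.5 271.7]
 [310.3 271.7]
 [190.3 149.5]
 [323.6 149.5]
 [221.3 271. ]
 [292.5 271. ]]
```

View pics/w14fit.png

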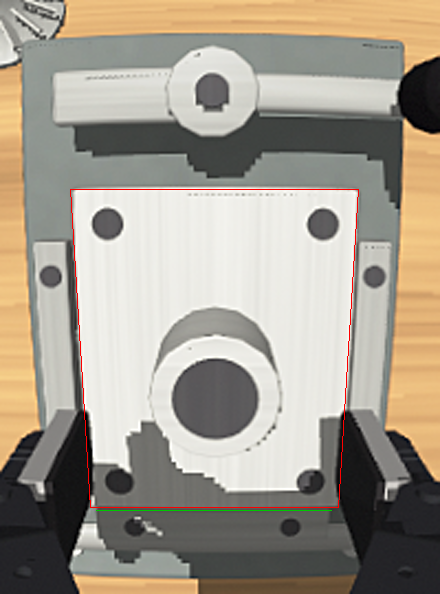

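The cover is home: the predicted outline matches the flange on all four sides and it meets the ledge. Now I'll turn the latch shut.

Run:
```python
from fit import *
s=-1
bc=lambda:((r.read_state()["eef_pos"]-np.array([Q[0],Q[1],.068]))@BR).round(4)
r.reach(*kpose(0,.09,s));command_gripper(.055,25)
print(r.move_straight(*kpose(0,0,s),speed=.12,max_force=10))
command_gripper(0,25);st()
for a in list(np.arange(.15,1.57,.15))+[1.57,1.61,1.65]:
    h=r.move_straight(*kpose(a,0,s),speed=.07,max_force=15)
    if h or a>1.4:print(round(a,2),h,bc(),r.read_state()["contact_force"].round(1))
    if h:break
r.hold(.1)
command_gripper(.05)
p=r.read_state()["eef_pos"]+BR[:,2]*.09
r.move_straight(p,speed=.2)
wrist("w15");st()
```

```text
False
t 38.2 tcp [ 0.5832 -0.3032  0.1677] F [-2.   0.3  5.2] w 0.0207 j [-0.75  0.49  1.67  0.59  0.66  1.98]
1.5 False [ 0.1564 -0.0048  0.0628] [2.5 0.8 6.2]
1.57 False [ 0.1567 -0.0003  0.0628] [2.8 1.7 6.5]
1.61 False [0.1565 0.001  0.0628] [ 2.1 -3.3  6.4]
1.65 False [0.1561 0.0012 0.0628] [  0.9 -11.6   3.8]
t 43.09 tcp [ 0.5939 -0.2319  0.275 ] F [ 0.6  0.4 -1.5] w 0.05 j [-0.63  0.33  1.61  0.41  0.82  0.64]
```

View pics/w15.png

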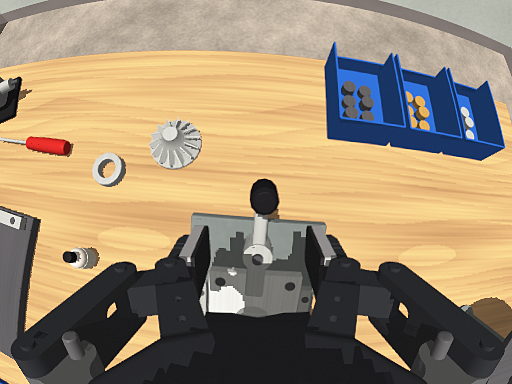

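The handle is at +x and met the stop (y force built to -12 N). I'll back the arm away and check from a clear view.

Run:
```python
from h import *
pos=[.50,-.235,.36];b=quat([0,0,-1],[0,1,0],pos)
r.reach(pos,b[1]);p,d=wrist("w16")
cv2.imwrite("pics/w16c.png",cv2.resize(cv2.cvtColor(p[0:230,150:370],cv2.COLOR_RGB2BGR),None,fx=2.5,fy=2.5,interpolation=cv2.INTER_CUBIC))
p,d=optics.get_image("side");cv2.imwrite("pics/side5.png",cv2.cvtColor(p,cv2.COLOR_RGB2BGR))
cv2.imwrite("pics/side5c.png",cv2.resize(cv2.cvtColor(p[240:330,170:280],cv2.COLOR_RGB2BGR),None,fx=6,fy=6,interpolation=cv2.INTER_CUBIC));st()
from fit import *
T=wrist_pose("w16")
g=lambda x:((wproj(B2W(x,Q),T)-[150,0]+.5)*2.5-.5).round(0)
L=[(60,48,12),(60,-48,12),(-60,48,12),(-60,-48,12)];print(g(np.array(L)/1000))
for ph in(1.45,1.571):print(ph,g(knob(ph)),g([.09-.051*np.sin(ph),.051*np.cos(ph),.022]))
```

```text
t 43.92 tcp [ 0.5    -0.2346  0.3579] F [-0.1  0.1 -0.3] w 0.0502 j [-0.58  0.34  1.25  0.    1.55  0.99]
[[178. 242.]
 [374. 243.]
 [193. 423.]
 [355. 424.]]
1.45 [[299.  75.]] [[263. 287.]]
1.571 [[278.  73.]] [[276. 288.]]
```

View pics/w16c.png

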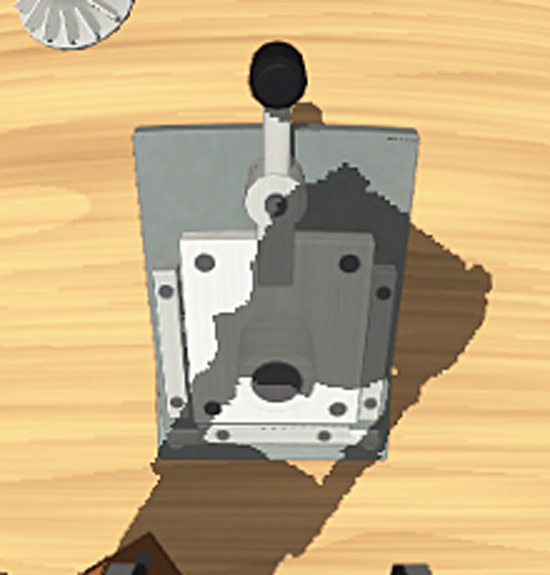

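View pics/side5c.png

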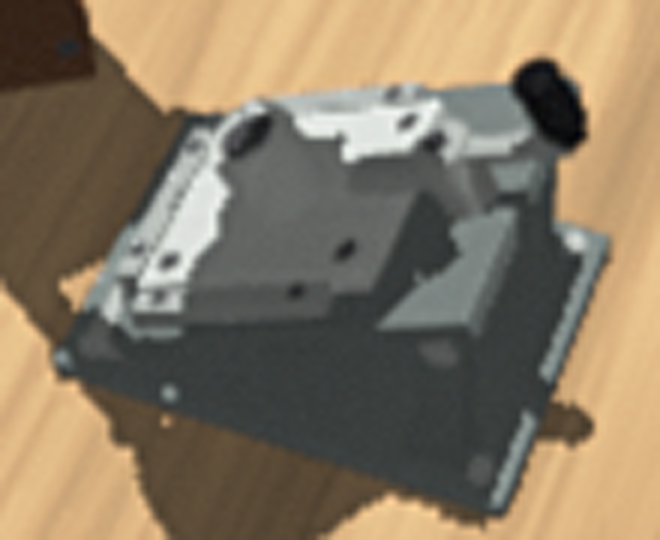

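View pics/side5.png

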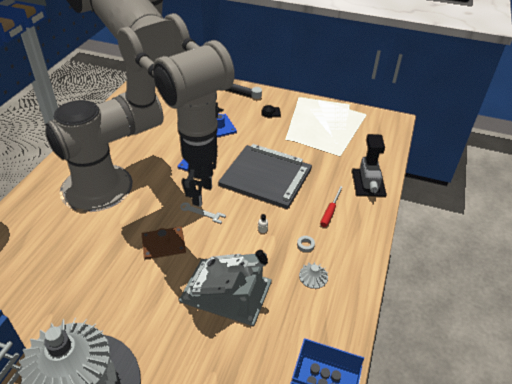

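Run:
```python
from fit import *
T=wrist_pose("w16")
g=lambda x:((wproj(B2W(np.array(x)/1000,Q),T)-[150,0]+.5)*2.5-.5).round(0)
print(g([(60,48,0),(60,-48,0),(60,48,12),(-60,45,14),(-60,-45,14),(42,50,10),(39.6,0,22)]))
a=cv2.imread("pics/w16.png")[80:180,210:310];cv2.imwrite("pics/w16d.png",cv2.resize(a,None,fx=6,fy=6,interpolation=cv2.INTER_CUBIC))
print((g([(60,48,0)])/2.5+[150,0]-[210,80])*6,(g([(60,48,12)])/2.5+[150,0]-[210,80])*6)
```

```text
[[180. 231.]
 [371. 232.]
 [178. 242.]
 [197. 426.]
 [351. 426.]
 [176. 271.]
 [276. 287.]]
[[72.  74.4]] [[ 67.2 100.8]]
```

View pics/w16d.png

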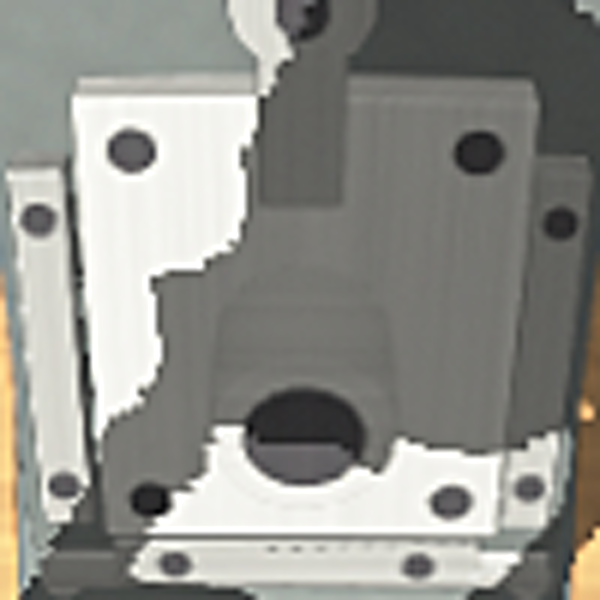

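In this view the flange lower edge meets the ledge, the sides lie between the rails, and the tongue points straight down over the flange. Handing in.

```bash
python3 -c "
from h import *
r.hold(.3);st();r.finish_job()"
```

```text
t 44.23 tcp [ 0.4999 -0.235   0.3596] F [-0.3  0.7  0.9] w 0.0497 j [-0.58  0.34  1.25  0.    1.56  0.99]
the job is handed in; nothing more can be done
```

The cover is loaded in the stand with the latch shut, and I handed the job in at 44 s of the 72 s allowed; the hand-in reports no verdict.

I first turned the latch from about 0.65 rad to its open stop. Then I pushed the cover flush against the long and short fences, gripped it by the boss, and lowered it onto the bed under a force guard. Still gripped, I slid it down to the ledge, let go, and turned the latch until it met its shut stop.

**Last checks:**
- **Cover:** The flange lies against the ledge, between the rails, to about 1 mm by image. The gripper met the ledge 0.3 mm from the fitted bed origin.
- **Latch:** The tongue lies straight over the flange. The knob's image position matches 1.571 rad.
- **Robot and bench:** The arm is clear of everything. The side camera shows the bottle, spanner, ring, impeller and screwdriver where they were; I compared those by eye, not by measurement.

**Small disagreements:**
- The push against the short fence made contact about 1.6 mm past where I predicted. The later image placed the cover within about 1.5 mm of its flush position, so I took it as flush.
- In the final view, the upper flange edge sat about 1 pixel (1 mm) from the model.

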